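# Set the arm of the camera stand at its tape mark and clamp it

### The job

Get the small camera stand ready for its camera: first slide the roll of tape up off the pin on the stand's arm and lay it gently, flat, on the open desk. Then, with the cam lever still open, raise the arm until the top of its sliding collar meets the lower edge of the tape band round the column, and while you hold it there (let go unclamped, it sinks) squeeze the lever fully shut against the arm; do not shut it anywhere else. Finish holding: keep arm and shut lever pinched together in the gripper and do not let go, and leave the sticky notes, the marker and the rubber stamp where they are.

Things in the scene. Friction and masses are not known exactly. Their poses are not given: they have to be found in the camera images.
- stand: Camera stand, fixed on the desk: grey steel foot plate 130 x 120 x 16 mm (its x -95 to +35), a grey 46 mm square socket on it up to 70 mm above the desk, and an aluminium column 24 mm square, capped top at 282 mm. Origin on the desk on the column's axis, z up; its arm points along its -x, its cam lever is on its -y side.
- collar (a joint): How far the sliding collar with its arm is raised on the column, m: 0 = resting on the socket (start), 0.155 = highest. Collar, arm and lever weigh about 0.5 kg together and sink back when the lever is open and nobody holds them; they cannot turn on the column.
- collar_top (a point): Point on the column's axis at the top edge of the black sliding collar (44 mm square, 46 mm high; top 116 mm above the desk at the start). This edge is set to the mark.
- bar_grip (a point): Middle of the arm's section, 75 mm from the column's axis and 23 mm below collar_top, the place to hold it; axes parallel to the stand's. The arm is a level aluminium bar 16 mm wide (y), 22 mm high, fixed to the collar, reaching to 163 mm from the column's axis. A gripper has room astride bar and lever from 65 to 85 mm from that axis, between collar and pin.
- pin_foot (a point): Foot of the upright steel pin, 16 mm thick and 41 mm high, that stands on the bar 140 mm from the column's axis: on the pin's axis, on top of a disc 40 mm wide and 4 mm high, 15 mm above the bar's middle. Here the tape roll rests.
- clamp_lever (a joint): Cam lever's angle, rad: 0 = fully shut (on its stop, flat along the arm), starts open at 0.28 to 0.38, 0.62 = widest. Upright pivot 4 mm to -x and 27 mm to -y of the column's axis; the tip opens to the stand's -y. Stays where it is left (about 5 N at its end moves it); below 0.18 its eccentric bites on the column and it goes stiffer.
- lever_pad (a point): Point on the lever's outer face, 71 mm from its pivot. Lever: black bar 9 mm thick, 18 to 24 mm high at the bar's level, reaching 102 mm from the pivot. Shut, its outer face is 39.5 mm from the bar's +y face (at 0.38 rad, 85 mm from the column: 72 mm). Pinch the two across: the finger on the bar stays, the one on the lever comes over to shut it.
- mark_band: Height mark: one turn of beige masking tape, 19 mm high, round the column, 58 to 100 mm above the collar's top at the start. Origin on the column's axis at the band's LOWER edge; z up.
- tape_roll: Beige roll of masking tape, 60 mm outside diameter, 26 mm hole, 25 mm high, about 0.09 kg, at the start lying over the pin. Origin at the centre of its underside, z along its axis.
- notes: Bystander: pad of yellow sticky notes, 75 x 75 x 20 mm, on the desk. Origin at the centre of its underside.
- marker: Bystander: white marker with a blue cap, 135 mm long, 17 mm thick, lying on the desk right of the stand, below the brass lamp's shade (which hangs over x 0.40 to 0.54, y 0.02 to 0.20, from 0.50 to 0.58 m above the desk: keep the arm clear of it). Origin at the centre of its underside.
- stamp: Bystander: wooden rubber stamp, 24 x 60 x 69 mm, standing on the desk. Origin at the centre of its underside.
Not all that is in view belongs to the job. Of the things like the tape_roll, leave any that is blue, pink or red; of the rest the larger one is meant.

How it is judged:
By the outcome, as a careful person would: the job done as asked, in the order asked, and still so for the second after the job is handed in, while the arm keeps its last pose, push and grip.
It also fails if it takes over 54 s, if anything falls off the work surface, if the arm or the gripper's body presses on something with over 40 N, if the wrist force passes 120 N, or if a joint passes its speed limit or range.

### The arm

A 6-joint arm with a two-finger parallel gripper is mounted at the origin on a cart in front of the work surface, level with it; the furniture and walls round the work are solid. World frame = base frame: x ahead of the robot, y to its left, z up, the work surface at z = 0. Lengths are in m, angles in rad, forces in N, time in s.
With the tool pointing down it reaches from about 0.375 to 0.825 m from the base axis. Payload 5.5 kg.
Tool frame: the origin (TCP) lies midway between the tips of the shut fingers; the grasp point (between the pads) lies 19 mm behind it; z points along the fingers, y is the line along which they close (so a half turn about z gives the same grasp; the last joint's range is limited). The gripper opens to 85 mm and grips with 20 to 120 N. Pads are 22 mm wide; open, the fingers measure 114 mm over their backs; the gripper's body (76 mm by 85 mm) begins 54 mm behind the grasp point. The pads swing forward as they close: fully open they stand 13 mm farther back than shut.
Start: joints at [1.25, 0.314, -0.047, 1.21, 0, 1.571], TCP at [0.189, 0.569, 0.231] pointing down, gripper open.
Joint ranges: [-2.67, 2.67], [-0.69, 1.73], [-1.03, 1.25], [-2.08, 2.16], [-1.42, 1.45], [-3.14, 3.14]. Speed limits (rad/s): [2.39, 2.39, 3.01, 3.14, 3.14, 3.14].

### API

Orientations are given as a unit quaternion [w, x, y, z].
In Python, from cell import * gives the robot as it stands. The module is installed in compiled form; this text tells all that it offers.
- The arm moves only by the shell command python3 -m pendant 'ROWS' [FORCE]. ROWS is JSON, a list of rows, each a list of 3 entries, a list of its own where there are three numbers: the shift along the tool's x, y, z in m, then the turn about the tool's z in rad, then the opening, from 0 (shut) to 1 (fully open). A call has 1 to 12 rows; each row is the pose to reach, as a shift and turn from the pose commanded when the call began, along the tool's axes at that moment; what a row does not reach only later rows make up. A row lasts 1/10 s, in which the tool goes at most 50 mm and 8.59 degrees, less where a joint would pass 70% of its speed; a pose out of reach is approached as far as the arm can. A call with a gripper value outside its range is refused whole. The fingers move at their own pace and stop on an object; FORCE is the grip in N (left out, the last holds). Time passes only in rows, so rows that repeat a pose let the fingers close. It gives the time, the measured TCP pose, the force, the opening and the grip force at its end, in the units of the state.
- observe(): the state, without advancing time (a new reading comes with each control period).
- snapshot(name): name is "scene" or "top"; returns a dict with "img" (384x512x3 uint8, blue, green, red), "fx", "fy", "cx", "cy" (pixels), "R" (3x3) and "t" (3): a world point X has camera coordinates R X + t. Camera axes: x right, y down, z forward; pixel columns grow to the right and rows downward; lengths in m; the calibration is good to about 2 mm. A picture is of the moment at which its call begins. There is no depth.
- hand_in(): hands the job in; it is judged then, once.
The state is a dict: "clock": time; "q": joint angles; "qvel": joint speeds; "effort": joint torques, N m; "position": TCP position; "ee_rot": TCP orientation; "ft_force": force on the tool from outside, world axes, zero at the start; "moment": the same for the moment, N m; "grip_width": finger opening in m; "grasp_force": force on a finger pad.
Only numpy, scipy, OpenCV 4.12 (cv2) and the standard library are available. Lean on these libraries where they do the work, as an engineer would, in place of code of your own. Each camera call takes 0.05 s, during which the arm holds its last target. There are 200 camera calls.

## Working session

There is one attempt and no reset: what is moved stays moved. The work goes in short steps, Python scripts to look and compute and a shell command to move; the robot and the scene stay as the last step left them, time stands still between calls to the robot, and variables do not carry over. Pictures are saved under pics/ and viewed, at most 10 in all, crops included, and the job is handed in when it is done.

```bash
mkdir -p pics; python3 - <<'E'
from cell import *
import cv2,numpy as np
for n in("scene","top"):
    s=snapshot(n); cv2.imwrite(f"pics/{n}0.png",cv2.resize(s["img"],(800,600),interpolation=cv2.INTER_CUBIC))
    print(n,s["fx"],s["fy"],s["cx"],s["cy"],np.round(s["R"],4).tolist(),np.round(s["t"],4).tolist())
o=observe();print({k:np.round(v,3).tolist() for k,v in o.items()})
E
```

```text
scene 474.70854097245086 474.70854097245086 258.5301240119151 187.40882833907935 [[-0.8223, -0.569, -0.0095], [-0.2936, 0.4384, -0.8494], [0.4875, -0.6957, -0.5276]] [0.6139, 0.1577, 1.0317]
top 483.99009843962887 483.99009843962887 255.54856935410825 191.96272177699558 [[0.0267, -0.9996, 0.0041], [-0.9882, -0.027, -0.1506], [0.1507, -0.0, -0.9886]] [0.2776, 0.5448, 1.0593]
{'clock': 0.1, 'q': [1.25, 0.314, -0.048, 1.21, -0.0, 1.571], 'qvel': [0.001, -0.001, 0.002, -0.0, -0.002, 0.001], 'effort': [0.0, -54.077, 34.054, 0.011, 0.0, 0.0], 'position': [0.189, 0.569, 0.231], 'ee_rot': [-0.0, 0.16, 0.987, -0.001], 'ft_force': [-0.042, 0.174, 0.154], 'moment': [0.024, -0.012, 0.032], 'grasp_force': 0.0, 'grip_width': 0.085}
```

View pics/scene0.png

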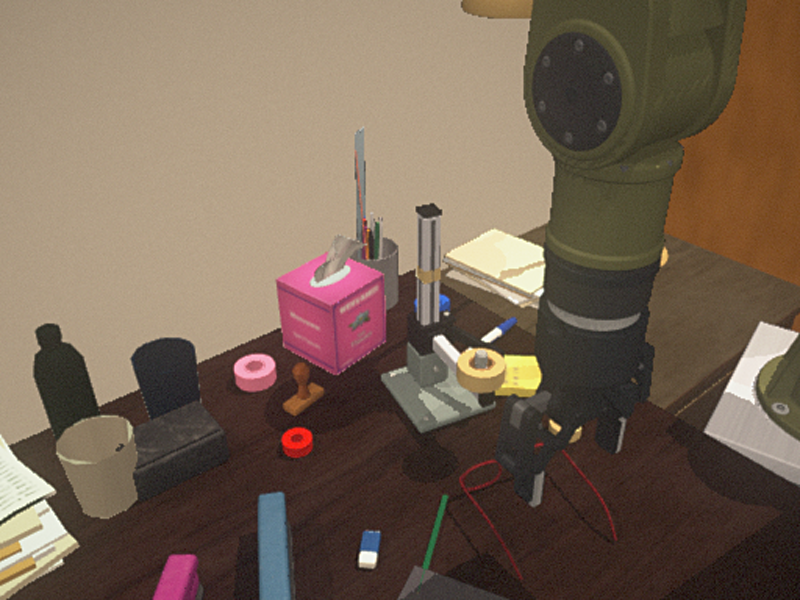

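View pics/top0.png

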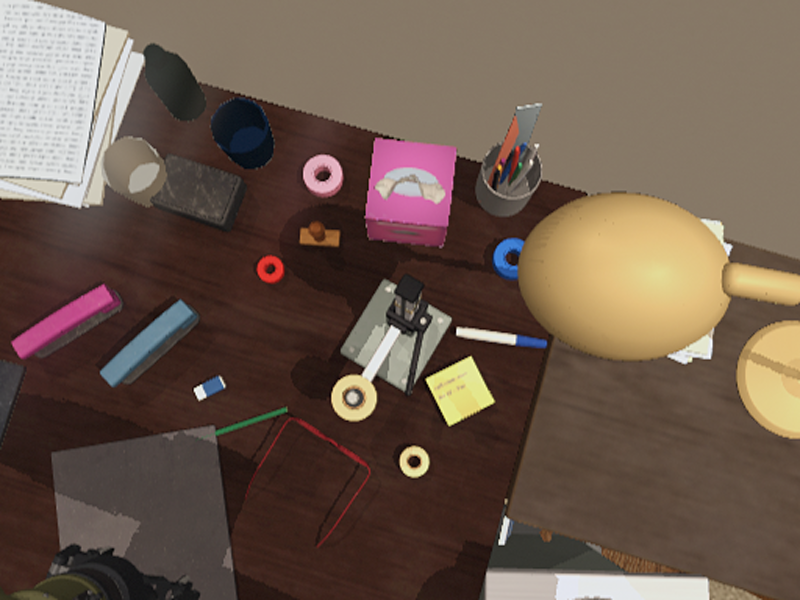

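The scene view shows the column cap at (428,210), the band at (430,275) and the roll on the pin at (481,368). The top view shows the cap at (409,284), the roll at (354,397), the lever tip at (409,390) and a smaller beige decoy at (414,461). I'll zoom in to get more precise positions.

```bash
python3 - <<'E'
import cv2,numpy as np
from cell import *
t=snapshot("top")["img"][170:275,210:310]; s=snapshot("scene")["img"][125:275,240:340]
a=cv2.resize(t,None,fx=4,fy=4,interpolation=cv2.INTER_CUBIC);b=cv2.resize(s,None,fx=4,fy=4,interpolation=cv2.INTER_CUBIC)
c=np.zeros((600,800,3),np.uint8);c[:420,:400]=a;c[:600,400:]=b;cv2.imwrite("pics/z.png",c)
E
```

```text
(no output)
```

View pics/z.png

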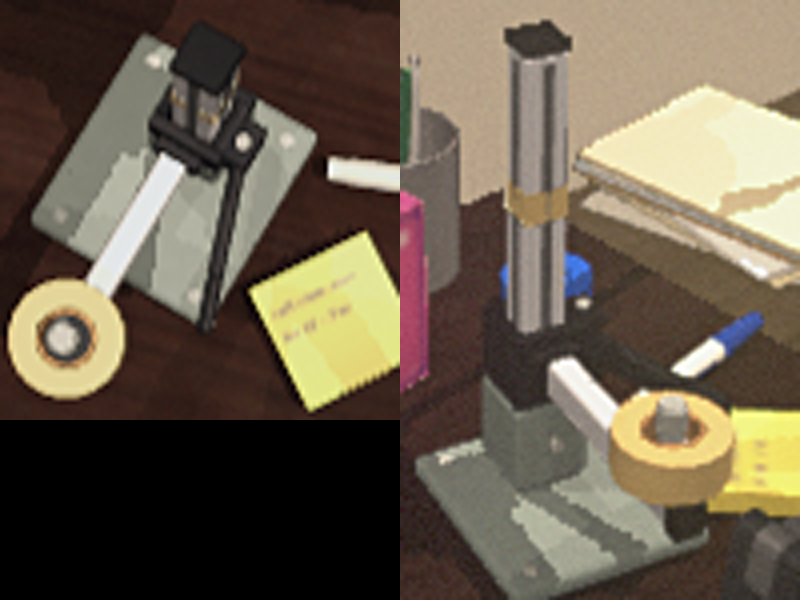

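The zoom gives clear foot-plate corners, cap, roll and band edges: in the top view the cap centre is at (208,57) and the roll at (66,338), and in the scene view the band's lower edge is near v=220. Next I'll fit the stand pose to these.

```bash
cat > h.py <<'E'
import numpy as np
from cell import *
from scipy.optimize import least_squares
def proj(s,X):
    p=np.asarray(X)@np.array(s["R"]).T+np.array(s["t"]); return np.c_[s["fx"]*p[:,0]/p[:,2]+s["cx"],s["fy"]*p[:,1]/p[:,2]+s["cy"]]
def ray(s,uv,z):
    R=np.array(s["R"]);c=-R.T@np.array(s["t"]);d=R.T@np.array([(uv[0]-s["cx"])/s["fx"],(uv[1]-s["cy"])/s["fy"],1]);return c+d*(z-c[2])/d[2]
T=lambda u,v:(209.6+u/4,169.6+v/4)
S=lambda u,v:(239.6+(u-400)/4,124.6+v/4)
def w(p,L):
    c,s=np.cos(p[2]),np.sin(p[2]);L=np.atleast_2d(L);return np.c_[p[0]+c*L[:,0]-s*L[:,1],p[1]+s*L[:,0]+c*L[:,1],L[:,2]]
E
python3 - <<'E'
from h import *
t=snapshot("top");s=snapshot("scene")
L=np.array([[.035,.06,.016],[.035,-.06,.016],[-.095,-.06,.016],[-.095,.06,.016],[0,0,.282],[-.14,0,.149]])
tu=np.array([T(*q) for q in[(145,33),(317,135),(198,325),(32,220),(208,57),(66,338)]])
Ls=L[[0,3,2,4,5]];su=np.array([S(*q) for q in[(415,462),(515,600),(708,537),(538,38),(672,402)]])
f=lambda p,a=1,b=1:np.r_[a*(proj(t,w(p,L))-tu).ravel(),b*(proj(s,w(p,Ls))-su).ravel()]
for a,b in((1,1),(1,0),(0,1)):
    r=least_squares(f,[.55,.03,-.5],args=(a,b));print(a,b,r.x,np.round(f(r.x),1))
p=least_squares(f,[.55,.03,-.5]).x
print("roll",ray(t,T(66,338),.133),w(p,[-.14,0,.133]),ray(s,S(671,428),.133))
tip=ray(t,T(207,328),.1);c,q=np.cos(p[2]),np.sin(p[2]);d=tip[:2]-p[:2];print("tip local",c*d[0]+q*d[1],-q*d[0]+c*d[1])
for n,uv in(("coll",[(508,325),(565,328)]),("bandlo",[(508,216),(567,221)]),("bandhi",[(510,185),(568,190)])):
    # column silhouette corners in scene: left (+,+), right (-,-)
    for k,l in zip(uv,[(.012,.012),(-.012,-.012)]):
        zs=np.linspace(.1,.26,1601);P=proj(s,w(p,np.c_[np.full(1601,l[0]),np.full(1601,l[1]),zs]));i=np.argmin(abs(P[:,1]-S(*k)[1]));print(n,zs[i],P[i]-S(*k))
E
```

```text
1 1 [ 0.51310245  0.28259493 -0.51147351] [-0.9  0.2  0.5  0.9  1.6  2.  -1.8  1.2 -0.4  1.1 -1.6  0.9 -1.6 -2.1
 -0.7 -1.9  0.5 -3.1 -1.1 -1.8 -0.9 -0.6]
1 0 [ 0.51540794  0.28163484 -0.51232526] [-0.4 -0.7  0.9 -0.1  2.   0.9 -1.3  0.2  0.1 -0.1 -1.2 -0.3 -2.1 -2.7
 -1.4 -2.6 -0.2 -3.7 -1.8 -2.2 -1.8 -1.3]
0 1 [ 0.50816742  0.28670498 -0.51894045] [-2.5  2.2 -1.3  3.2 -0.7  4.1 -3.8  3.  -2.8  3.8 -4.2  3.1 -0.9 -0.6
 -0.2  0.1  1.5 -1.  -0.1 -0.4 -0.2  1.5]
roll [0.39327573 0.34881974 0.133     ] [[0.39101906 0.35111971 0.133     ]] [0.38881193 0.35098447 0.133     ]
tip local -0.09461517612997233 -0.06001234800911509
coll 0.10350000000000001 [-1.55494038 -0.00165204]
coll 0.1087 [-0.85875141  0.00406037]
bandlo 0.17270000000000002 [-1.62788829 -0.01320753]
bandlo 0.1759 [-0.89386516  0.00653612]
bandhi 0.1915 [-2.1486369  -0.01722582]
bandhi 0.1945 [-1.00923453  0.01047791]
```

```bash
cat >> h.py <<'E'
from scipy.spatial.transform import Rotation as Ro
def go(P,ang=None):
    o=observe();q=np.array(o["ee_rot"]);R=Ro.from_quat(q[[1,2,3,0]]).as_matrix()
    d=R.T@(np.array(P)-o["position"]);a=np.arctan2(R[1,1],R[0,1])
    t=0 if ang is None else (a-ang+np.pi/2)%np.pi-np.pi/2
    print("shift",np.round(d,4),"turn",round(t,3),"pos",np.round(o["position"],4),"F",np.round(o["ft_force"],1),"w",round(o["grip_width"],4),"gf",o["grasp_force"],"t",o["clock"])
E
python3 - <<'E'
from h import *
go([.392,.350,.20],1.06)
t=snapshot("top")
for X in([.5,.46,0],[.47,.45,0],[.53,.46,0]):print(X,proj(t,[X])*1.5625)
E
```

```text
shift [-0.2617 -0.144   0.0311] turn 0.19 pos [0.1891 0.5692 0.231 ] F [-0.5  0.6  0.1] w 0.0856 gf 0.0 t 0.3
[0.5, 0.46, 0] [[286.72482841 325.46199774]]
[0.47, 0.45, 0] [[292.42798163 345.58327231]]
[0.53, 0.46, 0] [[287.70309633 305.67967592]]
```

```bash
python3 -m pendant '[[[-0.262,-0.144,0.03],0.19,1],[[-0.262,-0.144,0.03],0.19,1],[[-0.262,-0.144,0.03],0.19,1],[[-0.262,-0.144,0.03],0.19,1],[[-0.262,-0.144,0.03],0.19,1],[[-0.262,-0.144,0.03],0.19,1],[[-0.262,-0.144,0.03],0.19,1],[[-0.262,-0.144,0.03],0.19,1],[[-0.262,-0.144,0.03],0.19,1],[[-0.262,-0.144,0.03],0.19,1]]' 25
python3 - <<'E'
from h import *
go([.392,.350,.100],1.06)
import cv2
a=snapshot("top")["img"][170:290,200:310];b=snapshot("scene")["img"][100:250,260:350]
c=np.zeros((600,800,3),np.uint8);c[:480,:440]=cv2.resize(a,None,fx=4,fy=4);c[:600,440:]=cv2.resize(b,None,fx=4,fy=4);cv2.imwrite("pics/a.png",c)
E
```

```text
clock: 1.35
position: [0.3917, 0.3512, 0.2015]
ee_rot: [-0.0, 0.252, 0.968, 0.0]
ft_force: [-0.2, 0.4, -0.7]
grip_width: 0.0853
grasp_force: 0.0
shift [-0.0009 -0.0009  0.1015] turn 0.002 pos [0.3917 0.3512 0.2015] F [-0.2  0.4 -0.7] w 0.0853 gf 0.0 t 1.35
```

View pics/a.png

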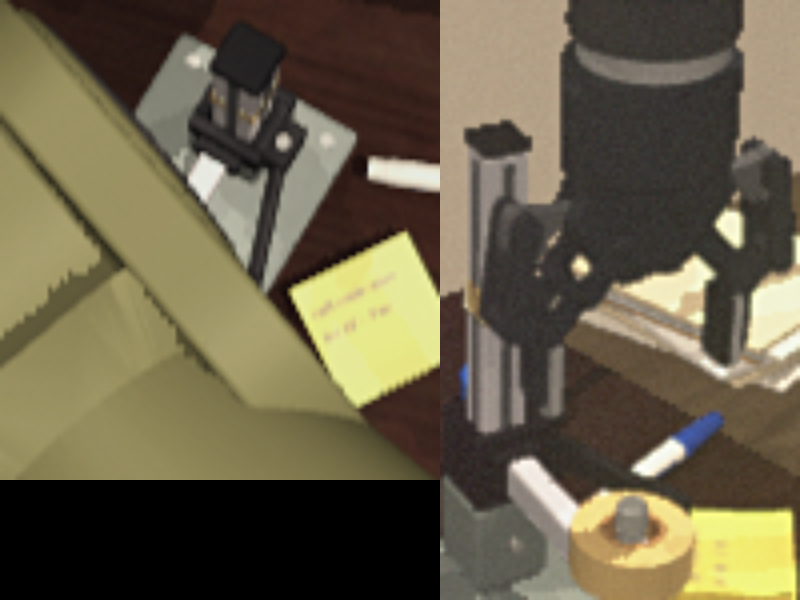

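The fingers straddle the roll (roll at (632,530), fingertip midpoint about u=635 in the scene crop), so I'll descend.

```bash
python3 -m pendant '[[[-0.001,-0.001,0.03],0,1],[[-0.001,-0.001,0.06],0,1],[[-0.001,-0.001,0.08],0,1],[[-0.001,-0.001,0.1],0,1],[[-0.001,-0.001,0.1],0,1],[[-0.001,-0.001,0.1],0,0.5],[[-0.001,-0.001,0.1],0,0.5],[[-0.001,-0.001,0.1],0,0.5],[[-0.001,-0.001,0.1],0,0.5],[[-0.001,-0.001,0.1],0,0.5]]' 25
```

```text
clock: 2.45
position: [0.3933, 0.3497, 0.1028]
ee_rot: [0.0, 0.253, 0.968, 0.001]
ft_force: [-1.9, 0.2, 7.0]
grip_width: 0.0597
grasp_force: 27.2
```

```bash
python3 -m pendant '[[[-0.001,0,-0.01],0,0.4],[[-0.001,0,-0.03],0,0.4],[[-0.001,0,-0.05],0,0.4],[[-0.001,0,-0.07],0,0.4],[[-0.001,0,-0.09],0,0.4],[[-0.001,0,-0.1],0,0.4],[[-0.001,0,-0.1],0,0.4]]' 30
python3 - <<'E'
from h import *
go([.485,.46,.1])
import cv2
b=snapshot("scene")["img"][100:290,220:380]
cv2.imwrite("pics/b.png",cv2.resize(b,None,fx=3,fy=3))
E
```

```text
clock: 3.15
position: [0.3947, 0.349, 0.2031]
ee_rot: [0.001, 0.253, 0.968, 0.001]
ft_force: [-0.3, 0.5, -0.8]
grip_width: 0.0594
grasp_force: 32.6
shift [-0.0244  0.1407  0.1036] turn 0 pos [0.3947 0.349  0.2031] F [-0.3  0.5 -0.8] w 0.0594 gf 32.61937974952161 t 3.15
```

View pics/b.png

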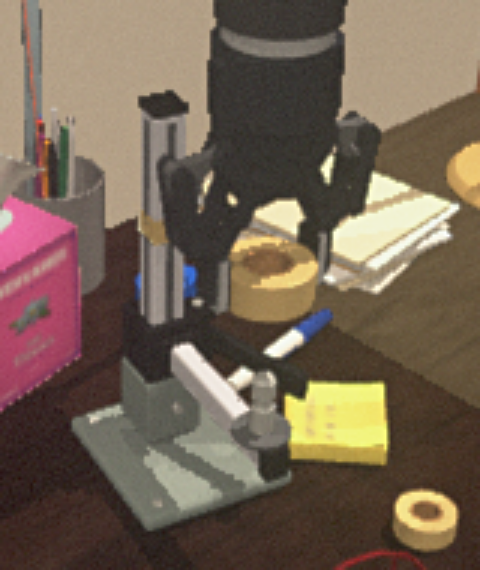

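The roll is off the pin and held level (about (268,275)), and the pin is bare at (263,400). I'll carry it over to open desk.

```bash
python3 -m pendant '[[[-0.008,0.04,0],0,0.4],[[-0.016,0.08,0],0,0.4],[[-0.024,0.12,0],0,0.4],[[-0.024,0.141,0.03],0,0.4],[[-0.024,0.141,0.07],0,0.4],[[-0.024,0.141,0.11],0,0.4],[[-0.024,0.141,0.15],0,0.4],[[-0.024,0.141,0.17],0,0.4],[[-0.024,0.141,0.185],0,0.4],[[-0.024,0.141,0.185],0,0.4]]' 30
python3 -c "
from h import *
go([.485,.46,0])"
```

```text
clock: 4.2
position: [0.4818, 0.4578, 0.0131]
ee_rot: [-0.001, 0.253, 0.968, -0.002]
ft_force: [-0.1, -0.5, -0.7]
grip_width: 0.0595
grasp_force: 32.8
shift [-0.0018  0.0036  0.0131] turn 0 pos [0.4818 0.4578 0.0131] F [-0.1 -0.5 -0.7] w 0.0595 gf 32.756626792252064 t 4.2
```

```bash
python3 -m pendant '[[[0,0,0.002],0,0.4],[[0,0,0.004],0,0.4],[[0,0,0.006],0,0.4],[[0,0,0.008],0,0.4],[[0,0,0.01],0,0.4],[[0,0,0.01],0,0.4]]' 30
```

```text
clock: 4.8
position: [0.4835, 0.4595, 0.0062]
ee_rot: [-0.0, 0.253, 0.968, -0.0]
ft_force: [0.2, 0.4, -0.5]
grip_width: 0.0595
grasp_force: 32.8
```

```bash
python3 -m pendant '[[[0,0,0.001],0,0.4],[[0,0,0.002],0,0.4],[[0,0,0.003],0,0.4],[[0,0,0.004],0,0.4],[[0,0,0.004],0,0.4]]' 30
```

```text
clock: 5.3
position: [0.4834, 0.4595, 0.0021]
ee_rot: [-0.0, 0.253, 0.968, -0.0]
ft_force: [-0.1, 0.1, -1.3]
grip_width: 0.0597
grasp_force: 32.8
```

```bash
python3 -m pendant '[[[0,0,0.001],0,0.4],[[0,0,0.002],0,0.4],[[0,0,0.003],0,0.4],[[0,0,0.003],0,0.4]]' 30
```

```text
clock: 5.7
position: [0.4834, 0.4594, -0.0009]
ee_rot: [-0.0, 0.253, 0.968, -0.0]
ft_force: [0.6, -0.2, -0.1]
grip_width: 0.0594
grasp_force: 32.8
```

```bash
python3 -m pendant '[[[0,0,0.001],0,0.4],[[0,0,0.002],0,0.4],[[0,0,0.002],0,0.4]]' 30;  python3 -m pendant '[[[0,0,0.001],0,0.4],[[0,0,0.002],0,0.4],[[0,0,0.002],0,0.4]]' 30
```

```text
clock: 6.0
position: [0.4834, 0.4595, -0.0029]
ee_rot: [-0.0, 0.253, 0.968, -0.0]
ft_force: [0.0, 0.5, -1.0]
grip_width: 0.0594
grasp_force: 32.8
clock: 6.3
position: [0.4836, 0.4595, -0.0047]
ee_rot: [0.0, 0.253, 0.968, 0.0]
ft_force: [0.5, 0.0, -0.8]
grip_width: 0.0595
grasp_force: 32.8
```

```bash
python3 -m pendant '[[[0,0,0.0005],0,0.4],[[0,0,0.001],0,0.4],[[0,0,0.001],0,0.4]]' 30;  python3 -m pendant '[[[0,0,0.0005],0,0.4],[[0,0,0.001],0,0.4],[[0,0,0.001],0,0.4]]' 30
```

```text
clock: 6.6
position: [0.4836, 0.4596, -0.0049]
ee_rot: [0.0, 0.253, 0.968, 0.0]
ft_force: [-1.6, -1.5, 6.0]
grip_width: 0.0599
grasp_force: 36.4
clock: 6.9
position: [0.4836, 0.4596, -0.0049]
ee_rot: [0.0, 0.253, 0.968, 0.0]
ft_force: [-2.6, -3.6, 12.8]
grip_width: 0.0598
grasp_force: 40.0
```

```bash
python3 -m pendant '[[[0,0,-0.0015],0,0.4],[[0,0,-0.0015],0,0.75],[[0,0,-0.0015],0,0.8],[[0,0,-0.0015],0,1],[[0,0,-0.0015],0,1],[[0,0,-0.03],0,1],[[0,0,-0.07],0,1],[[0,0,-0.12],0,1],[[0,0,-0.17],0,1],[[0,0,-0.22],0,1],[[0,0,-0.22],0,1]]' 30
python3 - <<'E'
from h import *
import cv2
t=snapshot("top");s=snapshot("scene")
np.save
a=t["img"][160:280,160:300];b=s["img"][120:270,240:330]
c=np.zeros((600,800,3),np.uint8);c[:360,:420]=cv2.resize(a,None,fx=3,fy=3);c[:600,430:790]=cv2.resize(b,None,fx=4,fy=4);cv2.imwrite("pics/c.png",c)
go([.485,.46,.2])
E
```

```text
clock: 8.0
position: [0.4867, 0.4625, 0.222]
ee_rot: [0.003, 0.253, 0.968, 0.006]
ft_force: [1.5, 0.6, 0.2]
grip_width: 0.0854
grasp_force: 0.0
shift [-0.0007 -0.      0.015 ] turn 0 pos [0.4844 0.4603 0.215 ] F [-0.3  0.1 -1.4] w 0.0853 gf 0.0 t 8.1
```

View pics/c.png

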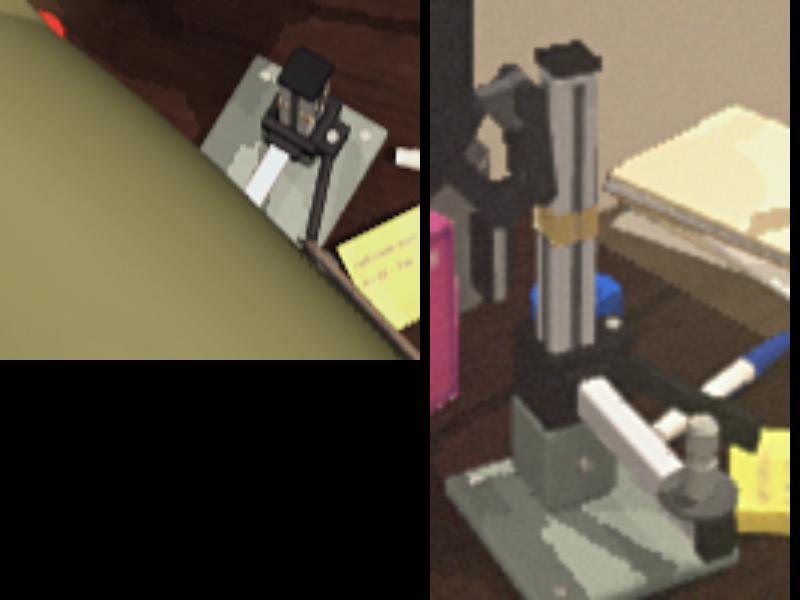

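The gripper has released the roll and cleared it. The stand shows the band's lower edge at (575,243) and the collar top at (577,350) in the crop, so the lift is about 68 mm. Next I move above the bar and lever.

```bash
cat >> h.py <<'E'
ST=[.5143,.2821,-.512]
def gol(x,y,z): go(w(ST,[x,y,z])[0],1.059)
E
python3 -m pendant '[[[-0.01,-0.04,0],0,1],[[-0.02,-0.08,0],0,1],[[-0.03,-0.12,0],0,1],[[-0.038,-0.165,0],0,1],[[-0.038,-0.165,0],0,1],[[-0.038,-0.165,0],0,1],[[-0.038,-0.165,0],0,1],[[-0.038,-0.165,0],0,1]]' 25
python3 - <<'E'
from h import *
import cv2
gol(-.077,-.027,.12)
t=snapshot("top");s=snapshot("scene")
a=t["img"][130:330,110:310];b=s["img"][100:250,250:350]
c=np.zeros((600,800,3),np.uint8);c[:400,:400]=cv2.resize(a,None,fx=2,fy=2);c[:600,400:]=cv2.resize(b,None,fx=4,fy=4);cv2.imwrite("pics/d.png",c)
E
```

```text
clock: 8.9
position: [0.4363, 0.2979, 0.2127]
ee_rot: [-0.0, 0.252, 0.968, -0.0]
ft_force: [1.2, 0.1, 0.0]
grip_width: 0.0853
grasp_force: 0.0
shift [ 0.0012 -0.0025  0.0927] turn 0.002 pos [0.4363 0.2979 0.2127] F [1.2 0.1 0. ] w 0.0853 gf 0.0 t 8.9
```

View pics/d.png

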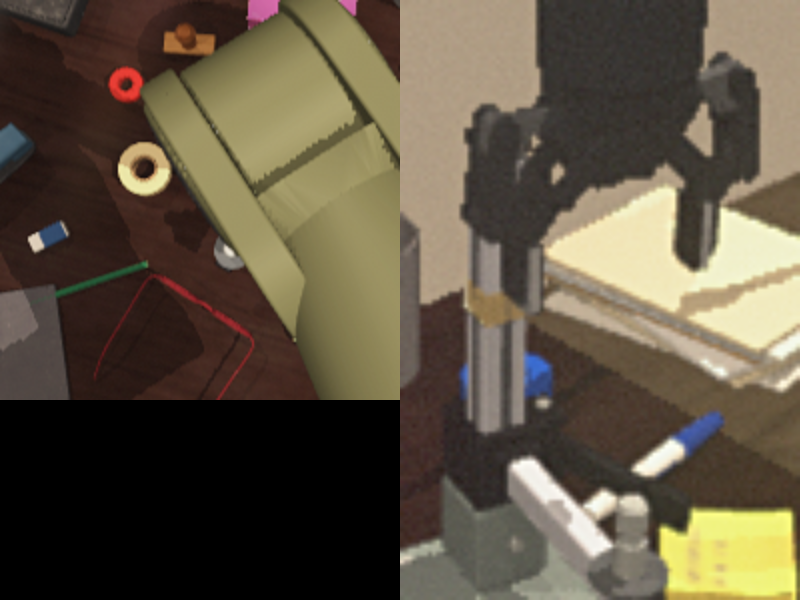

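The roll lies flat on the open desk at (144,168) in the top crop, and the fingers stand astride the bar and lever. I'll descend in stages and check the force.

```bash
python3 -m pendant '[[[0.001,-0.0025,0.03],0,1],[[0.001,-0.0025,0.06],0,1],[[0.001,-0.0025,0.09],0,1],[[0.001,-0.0025,0.11],0,1],[[0.001,-0.0025,0.118],0,1],[[0.001,-0.0025,0.123],0,1],[[0.001,-0.0025,0.126],0,1],[[0.001,-0.0025,0.126],0,1]]' 25
python3 - <<'E'
from h import *
import cv2
gol(-.077,-.027,.071)
t=snapshot("top");s=snapshot("scene")
cv2.imwrite("pics/e.png",cv2.resize(s["img"][150:270,250:370],None,fx=5,fy=5))
E
```

```text
clock: 9.8
position: [0.4345, 0.2958, 0.0879]
ee_rot: [0.0, 0.253, 0.968, 0.0]
ft_force: [-0.4, -0.1, 0.3]
grip_width: 0.0855
grasp_force: 0.0
shift [0.0007 0.0002 0.0169] turn 0.001 pos [0.4345 0.2958 0.0879] F [-0.4 -0.1  0.3] w 0.0855 gf 0.0 t 9.8
```

View pics/e.png

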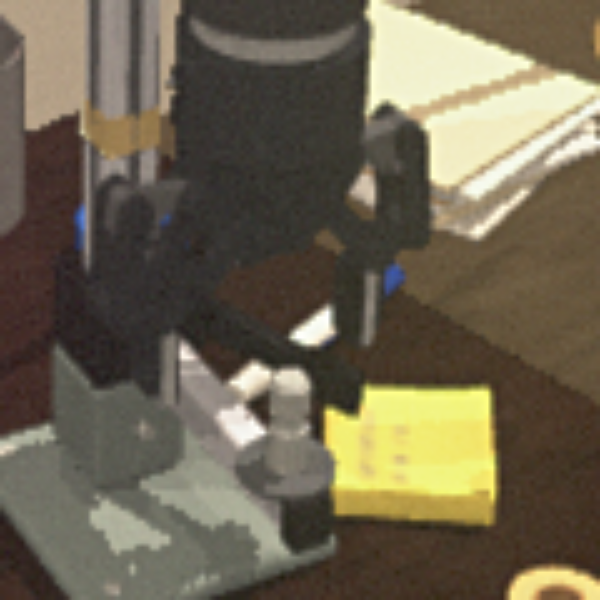

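The fingers are astride: bar-side finger at (170,395), lever-side finger at (370,345), no contact. I'll go down the rest of the way and close until both touch lightly.

```bash
python3 -m pendant '[[[0.0005,0,0.006],0,1],[[0.0005,0,0.012],0,1],[[0.0005,0,0.017],0,1],[[0.0005,0.001,0.017],0,0.85],[[0.0005,0.001,0.017],0,0.8],[[0.0005,0.001,0.017],0,0.8],[[0.0005,0.001,0.017],0,0.8]]' 20
python3 -c "
from h import *
gol(-.077,-.025,.071)"
```

```text
clock: 10.6
position: [0.4341, 0.2965, 0.0705]
ee_rot: [0.0, 0.253, 0.968, 0.0]
ft_force: [0.5, 0.0, 1.0]
grip_width: 0.0685
grasp_force: 0.0
shift [ 0.      0.0018 -0.0005] turn 0.001 pos [0.4341 0.2965 0.0705] F [0.5 0.  1. ] w 0.0685 gf 0.0 t 10.6
```

```bash
for i in 1 2; do python3 -m pendant '[[[0,-0.001,0],0,0.8],[[0,-0.0015,0],0,0.8],[[0,-0.0015,0],0,0.8]]' 20; done
```

```text
clock: 10.9
position: [0.4341, 0.2964, 0.0706]
ee_rot: [0.0, 0.252, 0.968, 0.001]
ft_force: [3.1, 5.2, -4.0]
grip_width: 0.0687
grasp_force: 2.9
clock: 11.2
position: [0.4341, 0.2964, 0.071]
ee_rot: [0.001, 0.252, 0.968, 0.003]
ft_force: [3.5, 8.5, -4.8]
grip_width: 0.0686
grasp_force: 4.7
```

Bar contact found. Closing stepwise now, with the bar-side finger held in place.

```bash
python3 -m pendant '[[[0,0.002,0],0,0.77],[[0,0.003,0],0,0.74],[[0,0.003,0],0,0.74],[[0,0.003,0],0,0.74]]' 20; python3 -m pendant '[[[0,0.001,0],0,0.72],[[0,0.0015,0],0,0.7],[[0,0.0015,0],0,0.7],[[0,0.0015,0],0,0.7]]' 20
```

```text
clock: 11.6
position: [0.4353, 0.2986, 0.0716]
ee_rot: [0.001, 0.252, 0.968, 0.002]
ft_force: [1.1, 6.1, 3.4]
grip_width: 0.0635
grasp_force: 7.0
clock: 12.0
position: [0.4362, 0.3001, 0.0721]
ee_rot: [0.001, 0.252, 0.968, 0.003]
ft_force: [-0.1, 5.7, 7.4]
grip_width: 0.0599
grasp_force: 6.9
```

```bash
python3 -m pendant '[[[0,0,-0.002],0,0.7],[[0,0,-0.004],0,0.7],[[0,0,-0.007],0,0.7],[[0,0,-0.01],0,0.7],[[0,0,-0.01],0,0.7]]' 20
python3 - <<'E'
from h import *
import cv2
go([0,0,0])
s=snapshot("scene");s2=snapshot("scene")
im=((s["img"].astype(int)+s2["img"])//2).astype(np.uint8)
cv2.imwrite("pics/f.png",cv2.resize(im[130:250,250:350],None,fx=5,fy=5))
E
```

```text
clock: 12.5
position: [0.4362, 0.3, 0.0811]
ee_rot: [0.001, 0.252, 0.968, 0.002]
ft_force: [3.2, 9.4, -4.8]
grip_width: 0.0596
grasp_force: 8.5
shift [ 0.2341 -0.4752  0.0787] turn 0 pos [0.4362 0.3    0.0811] F [ 3.2  9.4 -4.8] w 0.0596 gf 8.499826728366315 t 12.5
```

View pics/f.png

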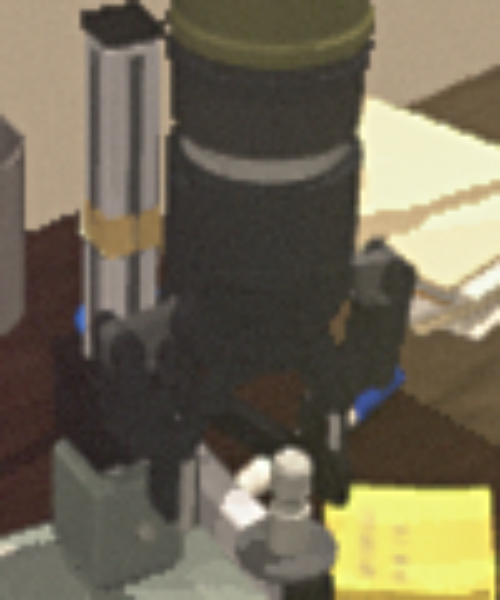

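The collar follows: the pin top rose about 3.6 px and the wrist carries about 5 N. From here I'll measure the gap numerically along the column face.

```bash
cat >> h.py <<'E'
def gap(n=4,us=(267,268,269,270,271),show=0):
    s=[snapshot("scene") for _ in range(n)];im=np.mean([k["img"].astype(float) for k in s],0);s=s[0]
    zs=np.linspace(.08,.24,1601)
    for u in us:
        xs=np.linspace(-.012,.012,97);pu=proj(s,w(ST,np.c_[xs,np.full(97,.012),np.full(97,.17)]))[:,0]
        x=xs[np.argmin(abs(pu-u))];v=proj(s,w(ST,np.c_[np.full(1601,x),np.full(1601,.012),zs]))[:,1]
        c=im[:,int(u)];g=c.mean(1);sat=(c[:,2]-c[:,0])
        if show: print(u,"grey",np.round(g[165:208]).astype(int).tolist(),"sat",np.round(sat[165:208]).astype(int).tolist())
        else:
            b=np.argmax(sat[165:195])+165; S=sat[b-1:b+2].mean()
            def cross(a,i0,lev):
                i=i0
                while a[i]>lev:i+=1
                return i-1+(a[i-1]-lev)/(a[i-1]-a[i])
            al=np.median(sat[b+8:b+11]);vb=cross(sat,b,(S+al)/2)
            i=int(vb)+2;gm=np.median(g[i:i+4])
            try:vc=cross(g,i,(gm+30)/2)
            except Exception:vc=np.nan
            zb,zc=np.interp(-vb,-v[::-1][::-1] if v[0]<v[-1] else -v,zs),np.interp(-vc,-v,zs)
            print(u,round(vb,2),round(vc,2),"z",round(zb,4),round(zc,4),"gap",round(zb-zc,4))
E
python3 - <<'E'
from h import *
gap(4,(266,268,270),show=1);gap()
E
```

```text
266 grey [160, 158, 160, 159, 161, 159, 160, 156, 157, 158, 167, 187, 91, 67, 74, 77, 72, 75, 73, 75, 79, 77, 77, 75, 73, 83, 112, 131, 134, 133, 125, 97, 71, 71, 71, 66, 48, 42, 42, 42, 41, 40, 42] sat [44, 44, 44, 46, 51, 49, 48, 49, 48, 49, 46, 42, 27, 22, 19, 22, 19, 20, 21, 22, 22, 21, 22, 21, 20, 0, -68, -110, -114, -112, -109, -44, 7, 11, 10, 10, 8, 9, 7, 11, 7, 10, 9]
268 grey [71, 72, 71, 70, 72, 68, 78, 101, 102, 101, 111, 115, 120, 99, 74, 71, 74, 75, 74, 71, 72, 75, 74, 75, 73, 74, 75, 74, 70, 66, 56, 61, 61, 62, 68, 71, 60, 45, 40, 42, 43, 44, 43] sat [9, 8, 8, 9, 9, 21, 33, 59, 55, 57, 70, 71, 69, 46, 12, 6, 8, 10, 9, 8, 8, 8, 10, 8, 10, 10, 11, 13, 13, 12, 8, 11, 11, 10, 8, 7, 8, 8, 6, 10, 6, 8, 7]
270 grey [135, 133, 133, 135, 133, 134, 133, 132, 121, 110, 111, 115, 115, 113, 118, 144, 112, 136, 135, 136, 137, 132, 136, 135, 136, 136, 134, 82, 52, 57, 73, 84, 77, 67, 65, 63, 59, 52, 46, 49, 47, 47, 43] sat [15, 14, 16, 16, 16, 14, 16, 37, 68, 69, 67, 69, 69, 72, 68, 56, 19, 13, 16, 16, 18, 19, 18, 18, 14, 17, 16, 8, 9, 5, 7, 9, 11, 10, 8, 9, 7, 10, 6, 6, 6, 8, 7]
267 177.58 201.03 z 0.1803 0.1219 gap 0.0585
268 178.24 201.57 z 0.1813 0.1233 gap 0.058
269 179.37 192.46 z 0.1809 0.1489 gap 0.032
270 180.33 192.22 z 0.1806 0.1516 gap 0.029
271 181.38 191.71 z 0.1781 0.1529 gap 0.0252
```

```bash
python3 - <<'E'
from h import *
import cv2
c=cv2.imread("pics/c.png")[:600,430:790].astype(float)
c=c.reshape(150,4,90,4,3)[:,1:3,:,1:3].mean((1,3))  # rows 120.., cols 240..
g=c.mean(2);sa=c[:,:,2]-c[:,:,0]
for u in(266,267,268,270,272,274,276,278,280):
    print(u,"g198-214",g[78:95,u-240].round().astype(int).tolist(),"sat168-185",sa[48:66,u-240].round().astype(int).tolist())
s=snapshot("scene")
for n,L in(("colbase",[(.012,.012,.116),(-.012,.012,.116),(-.012,-.012,.116)]),("collar lip",[(.022,.022,.116),(-.022,.022,.116),(-.022,-.022,.116)]),("colz.184",[(.012,.012,.184),(-.012,.012,.184),(-.012,-.012,.184)]),("socket",[(.023,.023,.07),(-.023,.023,.07)])):print(n,proj(s,w(ST,L)).round(1).tolist())
E
```

```text
266 g198-214 [94, 88, 77, 76, 73, 71, 61, 44, 46, 44, 45, 44, 40, 39, 40, 43, 41] sat168-185 [7, 6, 18, 34, 49, 52, 50, 48, 40, 28, 21, 23, 20, 18, 21, 22, 22, 22]
267 g198-214 [132, 131, 129, 131, 129, 131, 121, 66, 44, 42, 47, 46, 45, 42, 42, 45, 44] sat168-185 [8, 12, 12, 33, 67, 66, 63, 64, 64, 55, 21, 12, 15, 16, 16, 15, 16, 16]
268 g198-214 [77, 77, 79, 81, 81, 81, 81, 64, 54, 51, 44, 45, 47, 46, 41, 44, 41] sat168-185 [11, 6, 5, 22, 58, 61, 57, 70, 72, 68, 45, 16, 7, 10, 8, 10, 8, 9]
270 g198-214 [133, 136, 138, 134, 133, 134, 136, 136, 138, 126, 74, 55, 53, 44, 43, 43, 47] sat168-185 [4, 6, 10, 18, 41, 64, 67, 70, 66, 70, 73, 72, 54, 23, 19, 17, 16, 19]
272 g198-214 [144, 143, 140, 144, 146, 144, 146, 145, 147, 141, 76, 55, 52, 50, 44, 42, 44] sat168-185 [20, 17, 18, 16, 19, 38, 66, 74, 74, 71, 72, 74, 76, 66, 24, 16, 18, 18]
274 g198-214 [141, 142, 144, 142, 143, 144, 140, 141, 138, 101, 58, 52, 44, 42, 47, 56, 56] sat168-185 [19, 21, 20, 18, 21, 56, 75, 76, 74, 73, 73, 75, 66, 28, 18, 19, 20, 19]
276 g198-214 [70, 68, 69, 70, 69, 69, 69, 72, 67, 56, 49, 48, 45, 43, 53, 53, 50] sat168-185 [8, 12, 11, 9, 20, 54, 58, 58, 56, 60, 60, 70, 43, 12, 9, 14, 8, 12]
278 g198-214 [138, 140, 139, 142, 140, 142, 141, 138, 93, 58, 57, 48, 48, 47, 51, 52, 80] sat168-185 [16, 16, 15, 19, 42, 69, 74, 73, 70, 73, 74, 66, 20, 17, 16, 20, 21, 19]
280 g198-214 [145, 147, 144, 146, 147, 143, 146, 137, 68, 52, 49, 48, 47, 55, 53, 56, 122] sat168-185 [21, 17, 16, 36, 68, 78, 75, 75, 73, 73, 73, 44, 18, 20, 19, 20, 20, 20]
colbase [[264.7, 200.8], [269.8, 206.3], [279.7, 203.5]]
collar lip [[258.5, 199.7], [267.7, 209.9], [286.0, 204.7]]
colz.184 [[264.6, 173.7], [269.9, 178.9], [280.2, 176.2]]
socket [[258.1, 216.8], [267.5, 227.9]]
```

```bash
python3 -m pendant '[[[0,0,-0.005],0,0.7],[[0,0,-0.01],0,0.7],[[0,0,-0.015],0,0.7],[[0,0,-0.02],0,0.7],[[0,0,-0.025],0,0.7],[[0,0,-0.03],0,0.7],[[0,0,-0.035],0,0.7],[[0,0,-0.04],0,0.7],[[0,0,-0.045],0,0.7],[[0,0,-0.05],0,0.7],[[0,0,-0.05],0,0.7]]' 20
python3 - <<'E'
from h import *
go([0,0,0]); gap(4,(267,268,270,272,274,276),show=1)
E
```

```text
clock: 14.15
position: [0.4362, 0.3, 0.1313]
ee_rot: [0.001, 0.252, 0.968, 0.002]
ft_force: [4.1, 9.2, -4.6]
grip_width: 0.0598
grasp_force: 8.7
shift [ 0.2341 -0.4755  0.1288] turn 0 pos [0.4362 0.3    0.1313] F [ 4.1  9.2 -4.6] w 0.0598 gf 8.724121497943997 t 14.15
267 grey [135, 133, 134, 134, 136, 124, 118, 120, 122, 120, 124, 136, 146, 117, 138, 135, 79, 46, 44, 45, 45, 45, 41, 43, 41, 42, 42, 41, 44, 40, 42, 46, 42, 40, 43, 43, 37, 52, 91, 136, 140, 136, 135] sat [20, 18, 17, 18, 26, 70, 71, 68, 68, 70, 68, 67, 60, 19, 14, 16, 12, 8, 8, 8, 10, 6, 10, 8, 8, 8, 9, 8, 9, 9, 10, 7, 7, 10, 7, 7, 11, 2, 5, 19, 20, 18, 19]
268 grey [72, 75, 70, 72, 74, 71, 69, 60, 55, 55, 68, 77, 90, 69, 72, 80, 66, 52, 45, 44, 44, 43, 43, 44, 43, 37, 41, 42, 40, 41, 39, 39, 40, 40, 39, 39, 39, 37, 47, 62, 73, 71, 74] sat [6, 9, 8, 6, 8, 20, 26, 18, 20, 22, 26, 38, 39, 20, 10, 9, 10, 9, 9, 11, 10, 8, 10, 6, 9, 14, 11, 8, 9, 8, 7, 10, 7, 6, 8, 10, 12, 12, 9, 8, 11, 8, 10]
270 grey [133, 134, 135, 136, 115, 60, 53, 66, 78, 82, 73, 67, 62, 61, 60, 53, 49, 53, 48, 48, 47, 49, 48, 48, 47, 48, 43, 46, 43, 4
[... 500 characters left out ...]
0, 7, 10, 10, 8, 8, 8, 7, 9, 16, 16, 15]
274 grey [148, 148, 147, 149, 150, 143, 101, 80, 76, 61, 56, 53, 52, 49, 48, 52, 51, 48, 48, 49, 47, 46, 49, 46, 49, 48, 47, 51, 49, 51, 50, 50, 47, 41, 40, 40, 38, 40, 60, 125, 140, 136, 136] sat [18, 17, 20, 19, 18, 18, 13, 10, 10, 6, 8, 5, 7, 3, 5, 6, 4, 5, 6, 6, 5, 7, 8, 9, 8, 5, 7, 6, 9, 6, 6, 4, 7, 9, 4, 8, 9, 8, 9, 15, 18, 18, 16]
276 grey [70, 66, 68, 70, 70, 79, 86, 84, 69, 52, 52, 51, 53, 53, 51, 49, 50, 52, 52, 51, 50, 50, 49, 50, 49, 50, 50, 49, 51, 48, 49, 50, 48, 49, 47, 45, 40, 38, 52, 66, 62, 62, 62] sat [8, 9, 8, 7, 10, 10, 10, 10, 8, 6, 2, 5, 6, 5, 6, 6, 7, 6, 4, 4, 6, 2, 4, 6, 6, 3, 4, 4, 3, 5, 4, 4, 5, 5, 4, 5, 6, 5, 8, 6, 7, 8, 7]
```

```bash
python3 -m pendant '[[[0,0,-0.002],0,0.7],[[0,0,-0.004],0,0.7],[[0,0,-0.006],0,0.7],[[0,0,-0.0075],0,0.7],[[0,0,-0.0075],0,0.7],[[0,0,-0.0075],0,0.7]]' 20
python3 - <<'E'
from h import *
import cv2
go([0,0,0]); gap(6,(266,267,268,269),show=1)
im=np.mean([snapshot("scene")["img"].astype(float) for _ in range(4)],0)
cv2.imwrite("pics/g.png",cv2.resize(im[130:210,250:350].astype(np.uint8),None,fx=7,fy=7,interpolation=cv2.INTER_NEAREST))
E
```

```text
clock: 14.95
position: [0.4362, 0.3001, 0.1383]
ee_rot: [0.001, 0.252, 0.968, 0.002]
ft_force: [5.0, 8.7, -3.9]
grip_width: 0.0597
grasp_force: 8.8
shift [ 0.2341 -0.4755  0.1359] turn 0 pos [0.4362 0.3001 0.1383] F [ 5.   8.7 -3.9] w 0.0597 gf 8.835914209485054 t 14.95
266 grey [160, 159, 157, 158, 162, 160, 160, 156, 159, 160, 168, 190, 89, 43, 45, 45, 44, 44, 42, 46, 44, 44, 44, 42, 38, 43, 44, 40, 40, 43, 41, 43, 41, 45, 62, 89, 95, 93, 93, 75, 68, 70, 70] sat [44, 45, 45, 46, 50, 50, 48, 49, 50, 49, 50, 44, 20, 8, 9, 8, 10, 8, 8, 10, 9, 8, 8, 8, 11, 8, 7, 11, 10, 8, 12, 9, 9, -3, -35, -52, -48, -47, -44, 0, 16, 16, 15]
267 grey [136, 135, 136, 136, 137, 124, 121, 121, 122, 121, 123, 136, 146, 72, 44, 44, 44, 46, 43, 43, 41, 44, 42, 43, 43, 42, 44, 43, 43, 43, 43, 41, 42, 39, 53, 96, 138, 139, 138, 135, 136, 137, 136] sat [18, 19, 19, 20, 26, 70, 68, 70, 69, 69, 69, 67, 62, 22, 4, 7, 8, 9, 10, 10, 9, 8, 9, 8, 9, 8, 8, 8, 10, 9, 8, 7, 10, 10, 4, 10, 18, 15, 14, 19, 19, 16, 16]
268 grey [72, 73, 68, 65, 63, 57, 56, 65, 70, 72, 85, 102, 121, 98, 57, 42, 46, 45, 47, 44, 41, 42, 41, 44, 41, 39, 43, 42, 42, 39, 41, 43, 43, 40, 37, 47, 67, 75, 72, 73, 70, 72, 73] sat [8, 9, 5, 6, 7, 20, 23, 26, 27, 29, 41, 59, 74, 54, 15, 7, 9, 10, 8, 10, 8, 10, 7, 8, 8, 11, 8, 6, 9, 8, 7, 10, 7, 11, 11, 11, 12, 11, 11, 9, 8, 8, 9]
269 grey [99, 93, 56, 51, 50, 51, 52, 49, 45, 46, 49, 52, 58, 54, 59, 46, 45, 48, 48, 46, 44, 42, 45, 43, 43, 41, 43, 43, 44, 42, 45, 43, 42, 40, 41, 38, 41, 70, 94, 96, 93, 96, 95] sat [14, 12, 6, 6, 5, 4, 4, 5, 5, 7, 8, 16, 21, 18, 19, 8, 8, 7, 7, 9, 8, 8, 7, 10, 9, 11, 6, 10, 8, 7, 8, 9, 7, 9, 9, 7, 8, 9, 10, 11, 10, 12, 11]
```

View pics/g.png

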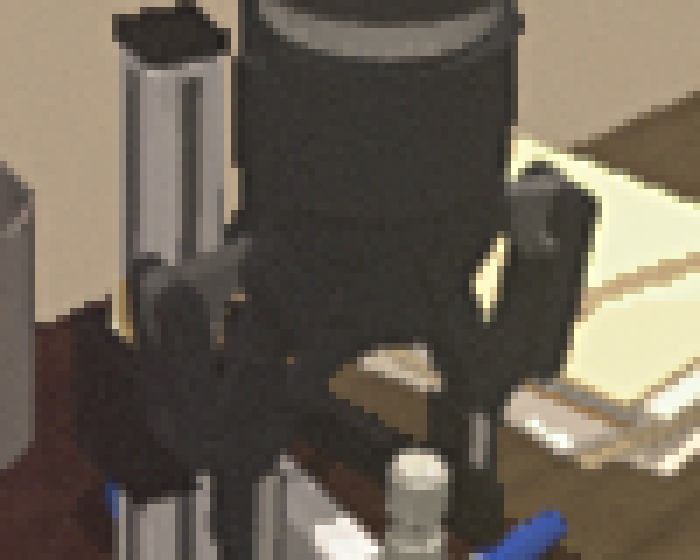

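The crop shows no aluminium left between the band and the collar at (125,335), so the gap is about 0.4 mm. I'll close in small steps and raise slightly to offset the forward swing of the pads.

```bash
python3 -m pendant '[[[0,0.001,-0.0005],0,0.675],[[0,0.002,-0.001],0,0.65],[[0,0.002,-0.0012],0,0.65],[[0,0.002,-0.0012],0,0.65]]' 30
python3 - <<'E'
from h import *
go([0,0,0]); gap(6,(266,267,268),show=1)
E
```

```text
clock: 15.85
position: [0.4372, 0.3019, 0.1394]
ee_rot: [0.001, 0.252, 0.968, 0.002]
ft_force: [4.5, 9.8, -5.9]
grip_width: 0.0553
grasp_force: 9.5
shift [ 0.234  -0.4776  0.137 ] turn 0 pos [0.4372 0.3019 0.1394] F [ 4.5  9.8 -5.9] w 0.0553 gf 9.545011413283646 t 15.85
266 grey [158, 159, 160, 159, 161, 159, 160, 156, 159, 160, 169, 189, 90, 44, 43, 46, 42, 42, 40, 42, 42, 42, 42, 39, 42, 43, 39, 43, 43, 40, 40, 41, 39, 42, 62, 90, 97, 93, 92, 74, 69, 70, 69] sat [45, 44, 45, 47, 52, 49, 50, 51, 49, 51, 52, 45, 22, 10, 9, 8, 8, 7, 11, 12, 8, 10, 12, 8, 10, 10, 10, 11, 9, 8, 10, 8, 10, -1, -34, -52, -47, -47, -44, 0, 14, 15, 15]
267 grey [135, 136, 131, 99, 71, 69, 76, 86, 92, 107, 121, 135, 146, 70, 43, 42, 47, 47, 43, 42, 41, 44, 45, 43, 43, 44, 42, 43, 43, 42, 40, 39, 42, 40, 52, 97, 139, 140, 136, 136, 135, 136, 135] sat [19, 18, 18, 16, 17, 17, 26, 36, 39, 55, 69, 66, 63, 19, 6, 10, 10, 8, 8, 7, 11, 6, 9, 8, 7, 7, 7, 8, 7, 8, 9, 8, 9, 8, 6, 8, 18, 16, 14, 18, 19, 19, 17]
268 grey [71, 73, 68, 55, 50, 47, 52, 48, 48, 52, 55, 63, 90, 63, 46, 44, 43, 45, 46, 42, 43, 40, 41, 39, 40, 41, 39, 40, 43, 40, 44, 40, 38, 43, 35, 45, 66, 74, 74, 72, 72, 73, 72] sat [8, 9, 7, 5, 3, 5, 5, 8, 10, 14, 21, 25, 37, 21, 6, 8, 10, 8, 9, 8, 9, 8, 10, 7, 8, 7, 8, 9, 10, 11, 7, 9, 10, 6, 11, 10, 12, 10, 9, 10, 9, 9, 9]
```

```bash
python3 -m pendant '[[[0,0.001,-0.0004],0,0.625],[[0,0.002,-0.0008],0,0.6],[[0,0.003,-0.0012],0,0.575],[[0,0.0042,-0.0016],0,0.55],[[0,0.0042,-0.0016],0,0.55],[[0,0.0042,-0.0016],0,0.55]]' 60
python3 - <<'E'
from h import *
go([0,0,0]); gap(6,(266,267,268),show=1)
E
```

```text
clock: 16.75
position: [0.4392, 0.3055, 0.141]
ee_rot: [0.001, 0.252, 0.968, 0.003]
ft_force: [5.7, 9.8, -5.9]
grip_width: 0.0475
grasp_force: 11.0
shift [ 0.234  -0.4819  0.1385] turn 0 pos [0.4392 0.3055 0.141 ] F [ 5.7  9.8 -5.9] w 0.0475 gf 10.992708953563124 t 16.75
266 grey [160, 160, 151, 78, 69, 47, 44, 45, 43, 63, 126, 154, 71, 42, 46, 45, 47, 41, 41, 41, 43, 40, 41, 42, 42, 39, 41, 41, 42, 42, 41, 43, 40, 40, 63, 89, 96, 94, 91, 75, 70, 70, 68] sat [44, 46, 42, 20, 14, 5, 5, 7, 10, 9, 15, 11, 8, 10, 9, 10, 9, 10, 8, 9, 11, 12, 11, 12, 9, 10, 8, 10, 8, 9, 9, 11, 10, -1, -33, -51, -47, -48, -44, 1, 15, 15, 15]
267 grey [135, 132, 97, 51, 52, 57, 74, 76, 62, 54, 68, 71, 47, 41, 46, 45, 50, 45, 44, 41, 41, 42, 43, 39, 45, 41, 43, 44, 41, 37, 42, 43, 41, 41, 52, 95, 135, 140, 136, 134, 135, 135, 136] sat [19, 17, 15, 4, 4, 4, 7, 8, 6, 9, 11, 8, 7, 10, 8, 7, 8, 8, 9, 8, 7, 6, 8, 10, 8, 10, 6, 8, 10, 11, 10, 8, 8, 10, 6, 9, 19, 16, 13, 20, 19, 18, 17]
268 grey [72, 71, 61, 50, 60, 91, 90, 83, 75, 65, 61, 59, 56, 48, 49, 47, 46, 48, 43, 44, 43, 42, 42, 43, 42, 41, 40, 40, 43, 42, 43, 42, 39, 41, 40, 46, 67, 72, 74, 72, 72, 73, 71] sat [8, 9, 5, 4, 7, 12, 12, 10, 10, 10, 9, 10, 8, 8, 6, 9, 9, 8, 10, 8, 9, 10, 8, 7, 8, 8, 9, 9, 8, 9, 6, 7, 10, 9, 12, 11, 11, 10, 10, 9, 10, 10, 10]
```

Collar lower edge hasn't moved (v≈199). Now the final squeeze.

```bash
python3 -m pendant '[[[0,0.001,-0.0003],0,0.525],[[0,0.002,-0.0006],0,0.5],[[0,0.003,-0.0009],0,0.48],[[0,0.004,-0.0012],0,0.465],[[0,0.004,-0.0012],0,0.45],[[0,0.004,-0.0012],0,0.4],[[0,0.004,-0.0012],0,0.35],[[0,0.004,-0.0012],0,0.3],[[0,0.004,-0.0012],0,0.3]]' 90
python3 - <<'E'
from h import *
go([0,0,0]); gap(6,(266,267),show=1)
E
```

```text
clock: 17.95
position: [0.4415, 0.3099, 0.1424]
ee_rot: [0.001, 0.253, 0.967, 0.003]
ft_force: [5.7, 13.1, -6.2]
grip_width: 0.0358
grasp_force: 90.4
shift [ 0.2332 -0.4873  0.1392] turn 0 pos [0.4415 0.3099 0.1424] F [ 5.7 13.1 -6.2] w 0.0358 gf 90.44654821045697 t 17.95
266 grey [157, 158, 161, 154, 64, 54, 72, 85, 84, 78, 66, 61, 52, 47, 46, 47, 45, 41, 41, 42, 43, 38, 43, 40, 42, 42, 42, 41, 41, 39, 42, 38, 43, 43, 62, 92, 93, 95, 92, 73, 69, 67, 69] sat [45, 45, 45, 45, 12, 3, 8, 12, 12, 11, 10, 9, 8, 8, 10, 10, 11, 10, 10, 8, 8, 10, 9, 9, 12, 10, 9, 10, 8, 8, 9, 10, 8, -2, -34, -52, -47, -46, -43, 2, 15, 14, 15]
267 grey [134, 136, 131, 111, 58, 69, 91, 93, 89, 82, 69, 57, 60, 59, 50, 48, 46, 44, 41, 38, 43, 42, 42, 40, 44, 42, 41, 43, 44, 42, 41, 42, 42, 40, 53, 96, 137, 136, 137, 136, 134, 134, 135] sat [17, 19, 19, 16, 6, 7, 10, 12, 10, 10, 9, 9, 8, 8, 8, 6, 8, 8, 12, 9, 10, 9, 8, 8, 10, 8, 7, 6, 8, 10, 9, 8, 10, 11, 4, 10, 19, 16, 15, 19, 18, 18, 17]
```

```bash
python3 -m pendant '[[[0,0,0],0,0.3],[[0,0,0],0,0.3],[[0,0,0],0,0.3]]' 110; python3 -m pendant '[[[0,0,0],0,0.3],[[0,0,0],0,0.3],[[0,0,0],0,0.3]]' 60
```

```text
clock: 18.55
position: [0.4418, 0.3101, 0.142]
ee_rot: [0.001, 0.253, 0.967, 0.004]
ft_force: [6.8, 14.5, -8.5]
grip_width: 0.035
grasp_force: 110.4
clock: 18.85
position: [0.4418, 0.3101, 0.1421]
ee_rot: [0.001, 0.253, 0.967, 0.004]
ft_force: [7.9, 14.2, -10.4]
grip_width: 0.0349
grasp_force: 110.4
```

```bash
python3 - <<'E'
from h import *
s=snapshot("scene");im=np.mean([s["img"].astype(float)]+[snapshot("scene")["img"].astype(float) for _ in range(3)],0).mean(2)
z=.1595
for a in(0,.05,.1,.2):
    c,q=np.cos(a),np.sin(a)
    P=[(-.004-.102*c-o*q*-1*0,-.027-.102*q-o*c,z+h) for o in(4.5,-4.5) for h in(.01,-.01)]
    P=[(-.004-.102*c+o*q,-.027-.102*q-o*c,z+h) for o in(.0045,-.0045) for h in(.01,-.01)]
    print(a,(proj(s,w(ST,P))+[2,2]).round(1).tolist())
print("pin",(proj(s,w(ST,[(-.14,0,z+.015),(-.14,0,z+.056)]))+[2,2]).round(1).tolist())
for v in range(176,206):print(v,im[v,296:330].round().astype(int).tolist())
go([0,0,0])
E
```

```text
0 [[313.6, 204.1], [313.1, 212.6], [309.6, 205.3], [309.2, 213.7]]
0.05 [[315.8, 203.4], [315.2, 211.8], [311.9, 204.7], [311.4, 213.1]]
0.1 [[317.8, 202.6], [317.3, 211.0], [314.1, 204.0], [313.6, 212.4]]
0.2 [[321.6, 200.8], [321.0, 209.2], [318.3, 202.4], [317.7, 210.8]]
pin [[308.8, 215.1], [309.8, 196.7]]
176 [51, 52, 52, 50, 51, 52, 50, 50, 50, 51, 52, 54, 55, 54, 56, 56, 53, 55, 54, 50, 67, 153, 72, 52, 55, 56, 54, 51, 92, 154, 154, 152, 167, 171]
177 [52, 53, 49, 48, 48, 50, 48, 52, 51, 48, 53, 53, 55, 52, 55, 52, 54, 56, 53, 51, 70, 148, 71, 52, 57, 56, 47, 67, 154, 175, 170, 177, 225, 228]
178 [51, 46, 47, 54, 54, 47, 49, 49, 50, 51, 47, 54, 53, 55, 53, 55, 56, 53, 54, 51, 70, 83, 55, 53, 54, 52, 52, 123, 233, 232, 227, 225, 226, 225]
179 [46, 58, 62, 104, 91, 51, 49, 52, 52, 48, 46, 54, 54, 56, 57, 54, 52, 56, 54, 53, 63, 54, 54, 55, 53, 50, 77, 194, 234, 230, 226, 225, 223, 224]
180 [59, 98, 117, 182, 153, 65, 46, 46, 46, 50, 43, 52, 54, 50, 54, 53, 55, 56, 54, 53, 53, 56, 53, 57, 54, 50, 85, 180, 218, 225, 225, 226, 224, 223]
181 [83, 85, 114, 164, 162, 68, 46, 50, 47, 5
[... 3129 characters left out ...]
104, 118, 122, 122, 118, 119, 118, 119, 106, 58, 50, 54, 53, 53, 59, 78, 77, 81, 84, 84, 85, 82, 86, 85, 86]
203 [156, 159, 170, 119, 57, 33, 41, 38, 39, 77, 116, 123, 125, 121, 119, 118, 120, 99, 59, 52, 52, 57, 52, 52, 52, 54, 78, 80, 82, 82, 93, 95, 93, 106]
204 [229, 234, 237, 235, 139, 55, 34, 35, 34, 54, 103, 122, 119, 116, 113, 116, 112, 61, 52, 56, 53, 51, 54, 55, 53, 53, 53, 58, 89, 85, 109, 107, 107, 103]
205 [231, 228, 229, 235, 234, 138, 56, 28, 36, 85, 118, 97, 101, 96, 90, 99, 107, 56, 54, 53, 53, 55, 54, 53, 56, 53, 59, 85, 114, 104, 109, 110, 100, 97]
shift [ 0.2335 -0.4876  0.1387] turn 0 pos [0.4418 0.3101 0.1421] F [  7.   14.5 -10.1] w 0.0351 gf 110.41000168785104 t 19.05
```

```bash
python3 - <<'E'
from h import *
gap(3,(266,267),show=1); print(hand_in())
E
```

```text
266 grey [157, 160, 159, 154, 63, 55, 72, 89, 88, 81, 71, 58, 53, 53, 48, 45, 46, 46, 41, 43, 43, 39, 43, 44, 42, 42, 43, 38, 41, 42, 39, 42, 40, 43, 54, 88, 94, 95, 93, 72, 71, 69, 65] sat [46, 46, 44, 44, 12, 6, 7, 9, 11, 10, 11, 11, 9, 6, 8, 10, 8, 9, 9, 11, 12, 9, 10, 8, 9, 9, 8, 13, 11, 10, 10, 8, 11, 5, -22, -52, -47, -47, -43, 0, 14, 15, 18]
267 grey [134, 134, 135, 129, 60, 57, 89, 95, 91, 83, 73, 60, 54, 61, 52, 49, 41, 46, 42, 42, 39, 45, 39, 43, 47, 43, 42, 39, 44, 43, 40, 37, 45, 39, 45, 80, 139, 140, 138, 133, 135, 137, 135] sat [18, 18, 19, 19, 5, 5, 11, 12, 10, 10, 10, 9, 9, 8, 9, 9, 9, 7, 8, 10, 10, 7, 8, 10, 7, 7, 7, 9, 10, 8, 8, 8, 9, 11, 4, 8, 18, 15, 15, 18, 18, 17, 18]
the job is handed in; nothing more can be done
None
```

I handed the job in at about 19 s: the tape roll is flat on the open desk, the collar top is within about 1 mm of the band's lower edge, and the gripper is still holding arm and lever pinched at about 110 N; that the lever is fully shut I inferred from grip width and camera pixels, as the arm hid it from the top camera.

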